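Lay the board on its anti-slip mat

ROBOT

A 6-joint arm with a two-finger parallel gripper is mounted at the origin on the work surface. World frame = base frame: x ahead of the robot, y to its left, z up, the work surface at z = 0. Lengths are in mm, angles in degrees, forces in N, time in s.
With the tool pointing down it reaches from about 325 to 900 mm from the base axis. Payload 3.5 kg.
Tool frame: the origin (TCP) lies at the very end of the fingers, on their centre line; the grasp point (between the pads) lies 19 mm behind it; z points along the fingers, y is the line along which they close (so a half turn about z gives the same grasp; the last joint's range is limited). The gripper opens to 85 mm and grips with 20 to 120 N. Pads are 22 mm wide; open, the fingers measure 114 mm over their backs; the gripper's body (76 mm by 85 mm) begins 54 mm behind the grasp point. The pads swing forward as they close: fully open they stand 13 mm farther back than shut.
Start: joints at [68.216, 15.837, -1.513, 72.651, 0, 84.076], TCP at [170.806, 601.205, 231.313] pointing down, gripper open.
Joint ranges: [-178.77, 178.77], [-48.84, 107.48], [-61.69, 71.31], [-111.58, 123.2], [-90, 87.43], [-180, 180]. Speed limits (degrees/s): [147.25, 147.25, 180, 180, 180, 180].

INTERFACE

Orientations are given as [roll, pitch, yaw] about the fixed x, y, z axes, in that order (R = Rz(yaw) Ry(pitch) Rx(roll)).
In Python, from cell import manip gives the robot as it stands. Calls block until the motion is done:
- manip.goto(position, orientation): joint-space move of the TCP to a pose.
- manip.servo_line(position, rot=None, vel=150): straight line of the TCP; rot=None keeps the orientation; vel is the mean speed in mm/s.
- manip.movej(angles): joint-space move.
- manip.set_gripper(opening): opening from 0.0 (shut) to 1.0 (fully open); the grip force is fixed at half the most; returns when the fingers have stopped.
- manip.wait(seconds).
- manip.inverse_kinematics(position, orientation): joint angles nearest the present ones, or None.
- manip.camera(name): name is "scene" or "top" or "wrist"; returns the picture (420x560x3 uint8, red, green, blue); there is no depth.
- manip.camera_params(name): a dict with "K" (3x3 intrinsics, pixels), "rvec" (rotation vector, rad) and "tvec" (3), from world to camera coordinates, as OpenCV has them; the wrist camera has in their place "hand_eye" (4x4, takes a point from camera to tool coordinates, whose origin is the TCP and whose axes are the flange's). Camera axes: x right, y down, z forward; pixel columns grow to the right and rows downward; lengths in mm; the calibration is good to about 2 mm. The wrist camera is an equidistant fisheye: a pixel r from the principal point sees the ray r / f radians off the axis. A picture is of the moment at which its call begins: read the wrist's pose just before it. camera_params takes no time and is no camera call.
A pose or a line that the arm cannot do raises manip.MotionError and nothing moves.
- manip.finish_job(): hands the job in; it is judged then, once.
Readings, each from a call of its own:
- manip.current_t(): time.
- manip.current_joint_positions(): joint angles.
- manip.current_qvel(): joint speeds.
- manip.current_tau(): joint torques, N m.
- manip.current_position(): TCP position.
- manip.current_tool_rot(): TCP orientation.
- manip.current_ft_force(): force on the tool from outside, world axes, zero at the start.
- manip.current_torque(): the same for the moment, N m.
- manip.current_opening(): opening from 0.0 (shut) to 1.0 (fully open).
- manip.current_grasp_force(): force on a finger pad.
Only numpy, scipy, OpenCV 4.12 (cv2) and the standard library are available. Lean on these libraries where they do the work, as an engineer would, in place of code of your own. Each camera call takes 0.05 s, during which the arm holds its last target. There are 200 camera calls.

TASK

Get the rolling place ready on the marble worktop: slide the round steel cutter that stands on the grey anti-slip mat off the mat onto the bare marble, keeping it upright, then push over the wooden board that stands on edge along one side of the mat, so that it falls across the mat and lies flat and wholly on it. Only push with the fingers: neither grip nor lift the cutter or the board, and leave everything else where it stands.

Things in the scene. Friction and masses are not known exactly. Their poses are not given: they have to be found in the camera images.
- mat: Grey anti-slip silicone mat with a grid, fixed: 240 mm along own x, 280 mm along own y, 2 mm thick. Origin: centre of its underside, z = 0. Its x axis points from the side where the board stands across the empty part. Friction about 0.9 on it, 0.6 on marble. Beyond its +x edge the marble is free for 140 mm over the middle 200 mm; things stand near its y sides and behind the board.
- board: Butcher-block board, glued wooden staves, loose, about 0.55 kg, standing on its long edge on the mat: 30 mm thick (own x), 180 wide (own y), 150 high (own z). Origin: centre of the edge face it stands on. Its x points along the mat's x within 6 degrees, over the empty part. It stands 82 to 94 mm behind the mat's centre: tipped straight over it lands about centred. It topples once leant 11 degrees.
- board_center (a point): Centre of the board, 75 mm up from its origin along its own z.
- board_corner0 (a point): Corner of the board at mid thickness: own y = -90 mm, z = 0.
- board_corner1 (a point): Corner of the board at mid thickness: own y = +90 mm, z = 0.
- board_corner2 (a point): Corner of the board at mid thickness: own y = -90 mm, z = 150 mm.
- board_corner3 (a point): Corner of the board at mid thickness: own y = +90 mm, z = 150 mm.
- cutter: Round pastry cutter, a plain steel tube open at top and bottom, standing on the mat in front of the board: 64 mm outside diameter, 2.4 mm wall (59 mm inside), 45 mm high, about 70 g, loose. Origin: centre of its lower rim; z along the tube.
- cutter_large: Like the cutter but 90 mm in diameter, 45 mm high, standing beside the mat. Origin: centre of its lower rim. To be left alone.
- cutter_small: Like the cutter but 44 mm in diameter, 45 mm high, standing beside the mat. Origin: centre of its lower rim. To be left alone.
- carton: Small paper carton standing upright behind the wooden board, 38 x 62 mm, 105 mm high. Origin: centre of its underside. To be left alone.
- dredger: Aluminium flour dredger with a small side handle, 71 mm diameter, 94 mm high (handle reaches 57 mm from the axis). Origin: centre of its underside. To be left alone.
- scraper: Bench scraper lying flat on the right of the worktop: steel blade 75 x 150 mm with a round wooden handle along one long side, 19 mm high. Origin: on the worktop under its middle. To be left alone.
- mug: Coral ceramic mug, 80 mm diameter, 88 mm high, handle to its own +y. Origin: centre of its underside. To be left alone.
- rolling_pin: Wooden rolling pin with turned handles lying along its own x, 400 mm long, 47 mm diameter, on the left of the worktop. Origin: on the worktop under its middle. To be left alone.
Mind the look-alikes: they are no part of the job. There is more than one size of the board; the one meant has the size given above.

How it is judged (in metres and radians):
On the way, in this order (a step that is already met when the one before it is completed fails the run):
1. the cutter stands clear of the mat on the marble while the board is still standing ((x of cutter in the frame of mat above 0.15 m or x of cutter in the frame of mat below -0.15 m or y of cutter in the frame of mat above 0.17 m or y of cutter in the frame of mat below -0.17 m) and angle between cutter's own z axis and vertical below 0.1 rad and height (world z) of cutter between -0.006 and 0.006 m and angle between board's own z axis and vertical below 0.15 rad), for 0.2 s.
2. the board lies flat and wholly on the mat ((angle between board's own x axis and vertical below 0.06 rad or angle between board's own x axis and vertical above 3.08 rad) and height (world z) of board_center between 0.012 and 0.022 m and x of board_corner0 in the frame of mat between -0.122 and 0.122 m and y of board_corner0 in the frame of mat between -0.142 and 0.142 m and x of board_corner1 in the frame of mat between -0.122 and 0.122 m and y of board_corner1 in the frame of mat between -0.142 and 0.142 m and x of board_corner2 in the frame of mat between -0.122 and 0.122 m and y of board_corner2 in the frame of mat between -0.142 and 0.142 m and x of board_corner3 in the frame of mat between -0.122 and 0.122 m and y of board_corner3 in the frame of mat between -0.142 and 0.142 m), for 0.2 s.
At the end, for the whole second after the job is handed in: The board lies flat (within 3 degrees) on the mat with all four corners over the mat (up to 2 mm overhang allowed), and the cutter stands upright on the marble with its whole outline off the mat (2 mm tolerance); both at rest (all of step 2 and (x of cutter in the frame of mat above 0.15 m or x of cutter in the frame of mat below -0.15 m or y of cutter in the frame of mat above 0.17 m or y of cutter in the frame of mat below -0.17 m) and angle between cutter's own z axis and vertical below 0.1 rad and height (world z) of cutter between -0.006 and 0.006 m and linear speed of each of board, cutter below 0.02 m/s); the robot touches nothing.
It fails at once if the cutter is lifted (more than 15 mm above the worktop) (height (world z) of cutter above 0.015 m).
It fails at once if the cutter is tipped by more than 30 degrees (angle between cutter's own z axis and vertical above 0.52 rad).
It fails at once if the board is lifted (its standing edge more than 35 mm above the worktop) (height (world z) of board above 0.035 m).
It fails at once if the cutter or the board is gripped or pressed hard (over 25 N from the fingers) (contact force between the fingers and cutter above 25 N or contact force between the fingers and board above 25 N).
It fails at once if another thing on the worktop is disturbed (cutters, carton, dredger, scraper, mug or rolling pin moved more than 15 mm) (distance of any of cutter_large, cutter_small, carton, dredger, scraper, mug, rolling_pin from where it was at the start of the episode above 0.015 m).
It also fails if it takes over 48 s, if anything falls off the work surface, if the arm or the gripper's body presses on something with over 40 N, if the wrist force passes 120 N, or if a joint passes its speed limit or range.

## Working session

There is one attempt and no reset: what is moved stays moved. The work goes in short steps, each a Python script; the robot and the scene stay as the last script left them, time stands still between calls to the robot, and variables do not carry over. Pictures are saved under pics/ and viewed, at most 10 in all, crops included, and the job is handed in when it is done.

```bash
mkdir -p pics; ls
python3 - <<'E'
from cell import manip
import cv2
for n in("scene","top"):
    cv2.imwrite(f"pics/{n}0.png",manip.camera(n)[:,:,::-1]); print(n,manip.camera_params(n))
print(manip.current_t(),manip.current_tool_rot(),manip.camera_params("wrist"))
E
```

```text
pics
scene {'K': array([[378.95788422,   0.        , 280.72721572],
       [  0.        , 378.95788422, 207.88079925],
       [  0.        ,   0.        ,   1.        ]]), 'rvec': array([ 1.45659466,  2.30925549, -0.70515921]), 'tvec': array([ 213.48521249, -354.22825835, 1355.70437327])}
top {'K': array([[494.13034609,   0.        , 279.41501344],
       [  0.        , 494.13034609, 211.08379721],
       [  0.        ,   0.        ,   1.        ]]), 'rvec': array([ 2.11782951, -2.14238677,  0.20642853]), 'tvec': array([  13.34561139,  564.38340827, 1622.91192818])}
0.1 [-1.79884744e+02 -1.10890819e-02  1.64139504e+02] {'K': array([[325.1922621 ,   0.        , 277.35769409],
       [  0.        , 325.1922621 , 214.9860698 ],
       [  0.        ,   0.        ,   1.        ]]), 'hand_eye': array([[-1.40650456e-03, -9.47931760e-01, -3.18470408e-01,
         8.18828761e+01],
       [ 9.99999007e-01, -1.35981317e-03, -3.68929327e-04,
         1.29700237e-01],
       [-8.33404288e-05, -3.18470610e-01,  9.47932731e-01,
        -1.42754992e+02],
       [ 0.00000000e+00,  0.00000000e+00,  0.00000000e+00,
         1.00000000e+00]])}
```

View pics/scene0.png

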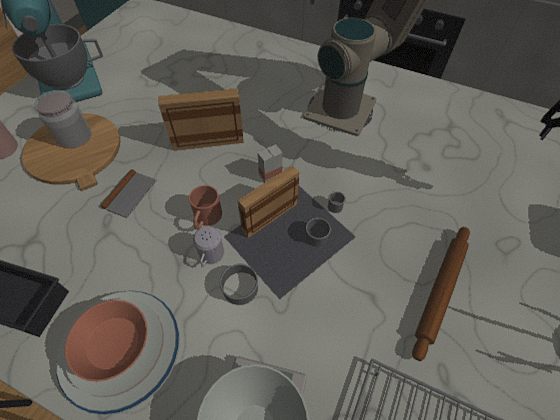

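View pics/top0.png

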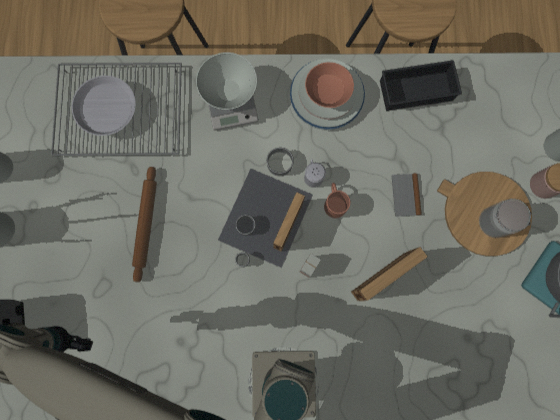

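In the scene view the small board stands on the mat at (270,203) and a larger one is off the mat at (203,120). Three cutters are visible: (318,231) on the mat, (239,284) the large one, (336,202) the small one. The board and cutter on the mat fit the description, and I'll confirm them in one enlarged crop.

Run:
```python
import cv2,numpy as np
s=cv2.imread("pics/scene0.png")[160:300,220:360];t=cv2.imread("pics/top0.png")[160:280,210:330]
f=lambda i:cv2.convertScaleAbs(cv2.resize(i,(400,int(400*i.shape[0]/i.shape[1])),interpolation=cv2.INTER_CUBIC),alpha=1.6)
def grid(i,sc,x0,y0):
    for k in range(0,140,20):
        p=int(k*sc)
        if p<400:
            cv2.putText(i,str(x0+k),(p,10),0,.35,(0,255,255));cv2.putText(i,str(y0+k),(0,p+10),0,.35,(0,255,255))
            cv2.line(i,(p,0),(p,4),(0,255,255));cv2.line(i,(0,p),(4,p),(0,255,255))
    return i
cv2.imwrite("pics/crop.png",np.hstack([grid(f(s),400/140,220,160),grid(f(t),400/120,210,160)]))
```

```text
(no output)
```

View pics/crop.png

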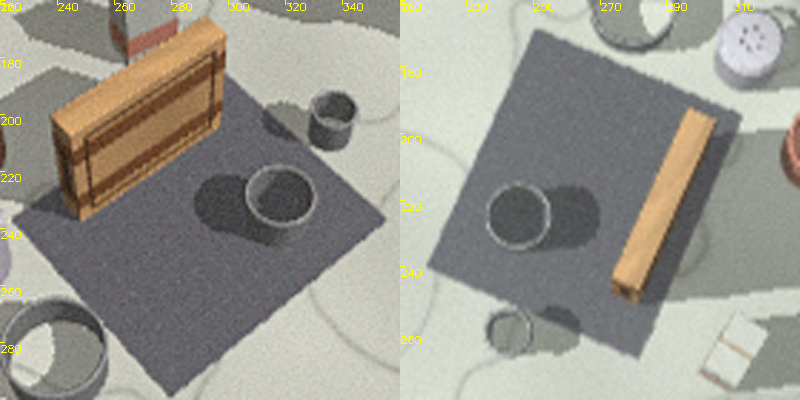

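The crop confirms it. The small board stands on the mat's right side in the top view, and the 64 mm cutter stands on the mat in front of it. The 90 mm and 44 mm cutters stand off the mat. Next I triangulate and fit.

```bash
cat > h.py <<'E'
from cell import manip
import cv2,numpy as np
from scipy.optimize import least_squares
P={n:manip.camera_params(n) for n in("scene","top")}
S=lambda u,v:(220+u/2.857,160+v/2.857)
T=lambda u,v:(210+(u-400)/3.3333,160+v/3.3333)
def proj(n,X):
    p=P[n];return cv2.projectPoints(np.array(X,float).reshape(-1,1,3),p["rvec"],p["tvec"],p["K"],None)[0][:,0]
def tri(s,t):
    M=lambda n:P[n]["K"]@np.c_[cv2.Rodrigues(P[n]["rvec"])[0],P[n]["tvec"]]
    X=cv2.triangulatePoints(M("scene"),M("top"),np.array(s,float),np.array(t,float));return (X[:3]/X[3]).T[0]
def rot(p,L): # local pts -> world, p=x,y,yaw
    c,s=np.cos(p[2]),np.sin(p[2]);L=np.array(L,float);return np.c_[p[0]+c*L[:,0]-s*L[:,1],p[1]+s*L[:,0]+c*L[:,1],L[:,2]]
def fit(obs,p0): # obs: (cam,local,pix)
    f=lambda p:np.concatenate([proj(n,rot(p,[l]))[0]-x for n,l,x in obs])
    r=least_squares(f,p0,x_scale=[10,10,.1],loss="soft_l1");print("fit",r.x[:2].round(1),np.degrees(r.x[2]).round(2),"res",r.fun.round(1));return r.x
E
python3 - <<'E'
from h import *
print("mat corners tri",tri(S(13,218),T(537,29)).round(),tri(S(170,396),T(428,265)).round() ,)
for a,b in [((13,218),(537,29)),((170,396),(537,29)),((170,396),(428,265)),((385,218),(428,265)),((385,218),(640,358))]: print(a,b,tri(S(*a),T(*b)).round())
print("cutter rim",tri(S(281,196),T(518,216)).round(1))
print("small",tri(S(333,108),T(509,332)).round(1),"large",tri(S(55,335),T(631,3)).round(1))
print("board top corners")
for a in [(53,117),(70,133),(205,17),(225,33)]:
  print(a,[tri(S(*a),T(*b)).round() for b in [(691,108),(716,118),(613,276),(638,287)]])
for b in [(537,29),(742,118),(428,265),(640,358)]:
  # top view ray to z=2
  r=least_squares(lambda p:proj("top",[[p[0],p[1],2]])[0]-T(*b),[400,0]);print(b,r.x.round(1))
E
```

```text
mat corners tri [700.  54. 232.] [ 563.  189. -466.]
(13, 218) (537, 29) [700.  54. 232.]
(170, 396) (537, 29) [730. 106.  -6.]
(170, 396) (428, 265) [ 563.  189. -466.]
(385, 218) (428, 265) [476. 219.  -1.]
(385, 218) (640, 358) [ 389.   81. -307.]
cutter rim [520.7 123.1  38.6]
small [402.8 131.8  39.2] large [741.5   4.   50.9]
board top corners
(53, 117) [array([605., -54., 166.]), array([597., -73., 146.]), array([504., -22.,  66.]), array([489., -45.,  25.])]
(70, 133) [array([607., -50., 149.]), array([599., -69., 128.]), array([500., -19.,  26.]), array([485., -41., -13.])]
(205, 17) [array([568.,  -8., 306.]), array([562., -23., 299.]), array([446.,  20., 166.]), array([435.,   3., 147.])]
(225, 33) [array([571.,  -1., 301.]), array([565., -16., 296.]), array([445.,  27., 148.]), array([435.,  10., 130.])]
(537, 29) [727.6 104.8]
(742, 118) [ 628.5 -111. ]
(428, 265) [476.2 218. ]
(640, 358) [ 3.778e+02 -2.000e-01]
```

Run:
```python
from h import *
m=fit([("top",(120,-140,2),T(537,29)),("top",(-120,-140,2),T(742,118)),("top",(120,140,2),T(428,265)),("top",(-120,140,2),T(640,358)),
("scene",(-120,-140,2),S(13,218)),("scene",(120,-140,2),S(170,396)),("scene",(120,140,2),S(385,218))],[552,53,1.13])
b=fit([("top",(-15,-90,152),T(716,118)),("top",(15,-90,152),T(691,108)),("top",(-15,90,152),T(638,287)),("top",(15,90,152),T(613,276)),
("scene",(-15,-90,152),S(53,117)),("scene",(15,-90,152),S(70,133)),("scene",(-15,90,152),S(205,17)),("scene",(15,90,152),S(225,33)),("scene",(15,-90,2),S(80,218))],[520,-23,1.13])
R=np.array([[np.cos(m[2]),np.sin(m[2])],[-np.sin(m[2]),np.cos(m[2])]])
loc=lambda p:(R@(np.array(p[:2])-m[:2])).round(1)
print("board in mat",loc(b),np.degrees(b[2]-m[2]))
c=fit([("scene",(0,0,47),S(281,196)),("top",(0,0,47),T(518,216))],[520,120,0])
print("cutter in mat",loc(c))
for n,s,t in [("small",(333,108),(509,332)),("large",(55,335),(631,3))]: print(n,loc(tri(S(*s),T(*t))))
for n,t,z in [("carton",(735,350),105),("dredger",(748,50),94)]:
  r=least_squares(lambda p:proj("top",[[p[0],p[1],z]])[0]-T(*t),[400,0]);print(n,loc(r.x))
np.save("p.npy",[m,b,c])
```

```text
fit [554.5  54. ] 66.05 res [-0.6 -1.   0.4 -1.5 -0.7  0.3 -0.4 -0.  -1.1 -0.9 -0.2 -0.4  0.7 -0.6]
fit [521.3 -22.9] 64.96 res [ 0.2 -0.1 -0.8 -0.9  0.5  0.2 -0.7 -0.5 -1.5 -1.9 -0.2  0.2  0.3 -1.7
  0.7 -0.6  0.2  0.9]
board in mat [-83.8  -0.9] -1.0936760906847023
fit [522.7 123.5] 0.0 res [-0.  -1.  -0.4 -0.9]
cutter in mat [50.6 57.3]
small [  9.5 170.3]
large [  30.2 -191.1]
carton [-203.9  103.5]
dredger [-100.9 -180.3]
```

Everything agrees with the given sizes: board 84 mm behind the mat centre, heights right to about 1 px. I push the cutter first, with the fingers part open so it sits in the notch between them.

```bash
cat >> h.py <<'E'
def W(f,x,y,z): return rot(f,[[x,y,z]])[0].tolist()
E
python3 - <<'E'
from h import *
m,b,c=np.load("p.npy"); cx,cy=50.6,57.3
o=[180,0,float(np.degrees(m[2]))]
for q in [(-5,cy,260),(-5,cy,9),(136,cy,9)]: print(manip.inverse_kinematics(W(m,*q),o))
manip.set_gripper(.35); print("op",manip.current_opening())
manip.goto(W(m,-5,cy,260),o)
manip.servo_line(W(m,-5,cy,9),vel=120)
print(manip.current_position(),manip.current_ft_force(),manip.current_t())
cv2.imwrite("pics/top1.png",manip.camera("top")[:,:,::-1]);w=manip.camera("wrist")[:,:,::-1];s=manip.camera("scene")[:,:,::-1]
cv2.imwrite("pics/w1.png",np.hstack([cv2.resize(w,(400,300)),cv2.resize(s[160:300,220:407],(400,300))]))
E
```

```text
[  0.93587493   2.81288201 -13.50233124  73.68478674   0.
 114.88664385]
[  0.93587493  16.92787358 -30.59649459  42.47563182   0.
 114.88664385]
[ 13.63121772  24.14779933 -19.45033369  46.40186698   0.
 127.58198664]
op 0.3500433757305072
[500.75628029  72.68928517   9.58229879] [-0.20886507  0.47214889  0.40070916] 5.1417
```

View pics/w1.png

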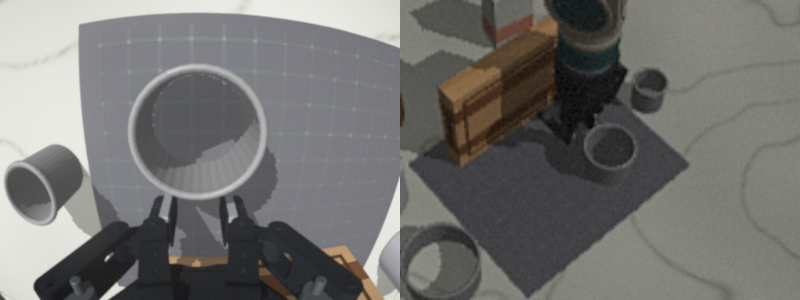

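In the wrist view the fingers, at (165,215) and (232,215), are centred behind the cutter at (197,130), and nothing touches. Now I push.

Run:
```python
from h import *
m,b,c=np.load("p.npy"); cy=57.3
manip.servo_line(W(m,80,cy,9),vel=40);print(manip.current_ft_force())
manip.servo_line(W(m,140,cy,9),vel=40);print(manip.current_ft_force())
manip.wait(.3)
manip.servo_line(W(m,115,cy,9),vel=60)
manip.servo_line(W(m,115,cy,270),vel=150)
manip.wait(.2);print(manip.current_t())
w=manip.camera("wrist")[:,:,::-1];s=manip.camera("scene")[:,:,::-1]
cv2.imwrite("pics/w2.png",np.hstack([cv2.resize(w,(400,300)),cv2.resize(s[160:300,220:407],(400,300))]))
```

```text
[-0.64975473 -1.03402253  0.58387196]
[-0.08392631  0.06339012  0.56126156]
12.175
```

View pics/w2.png

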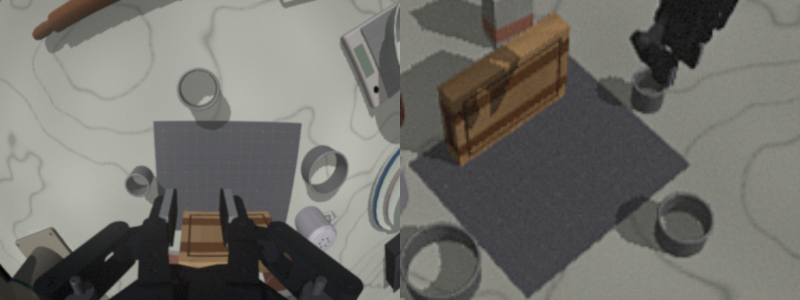

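The cutter stands upright on the marble past the mat's +x edge at (684,217), and the board still stands. I check the cutter's position in numbers, then tip the board.

Run:
```python
from h import *
m,b,c=np.load("p.npy")
r=least_squares(lambda p:proj("scene",[W(m,p[0],p[1],45)])[0]-(352.8,261.3),[170,57]);print("cutter in mat",r.x)
assert r.x[0]>158
o=[180,0,float(np.degrees(b[2]))]
manip.goto(W(b,-50,0,270),o)
manip.servo_line(W(b,-50,0,270),o)
manip.servo_line(W(b,-50,0,132),vel=120)   # front of fingers 24 mm behind the board
p0=manip.current_position();f0=np.array(manip.current_ft_force());print(p0,f0,manip.current_t())
d=np.array([np.cos(b[2]),np.sin(b[2])])
for x in range(-44,30,4):
    manip.servo_line(W(b,x,0,132),vel=40)
    print(x,((np.array(manip.current_ft_force())-f0)[:2]@d).round(2),end="; ")
    if x>=16: break
manip.wait(.8)
manip.servo_line(W(b,-10,0,250),vel=150)
manip.wait(.3);print(manip.current_t())
t=manip.camera("top")[:,:,::-1];s=manip.camera("scene")[:,:,::-1]
cv2.imwrite("pics/t3.png",t);cv2.imwrite("pics/s3.png",s)
cv2.imwrite("pics/c3.png",np.hstack([cv2.resize(s[160:300,220:360],(400,400),interpolation=2),cv2.resize(t[160:280,210:330],(400,400),interpolation=2)]))
```

```text
cutter in mat [179.50526567  55.60651395]
[500.94872575 -68.4334629  132.81838208] [-0.29437867  0.12752779  0.39331091] 14.825
-44 -0.33; -40 0.65; -36 -0.05; -32 -0.01; -28 -0.04; -24 -0.64; -20 -0.83; -16 -1.21; -12 -0.07; -8 -0.48; -4 0.24; 0 0.76; 4 0.31; 8 0.4; 12 0.88; 16 0.48; 20.9333
```

View pics/c3.png

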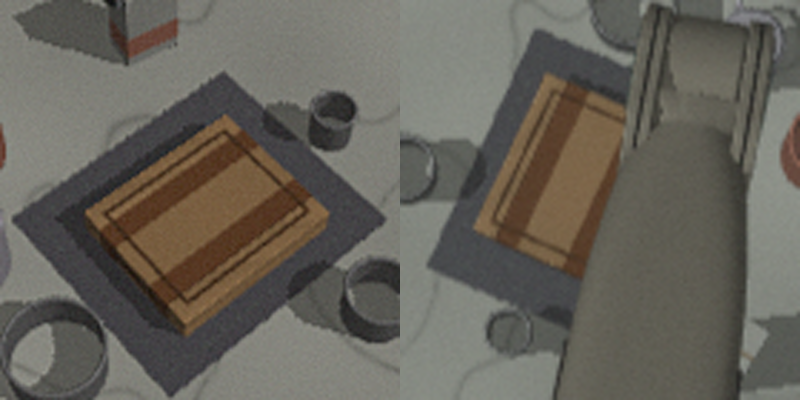

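The board lies flat on the mat, with its top-face corners in the left (scene) panel at (86,212), (225,114), (330,213) and (185,326). I check its margins.

Run:
```python
from h import *
m,b,c=np.load("p.npy")
for q in [S(86,212),S(225,114),S(330,213),S(185,324)]:
    print(least_squares(lambda p:proj("scene",[W(m,p[0],p[1],32)])[0]-q,[0,0]).x.round(1))
for q in [T(546,73),T(474,231)]:
    print("top",least_squares(lambda p:proj("top",[W(m,p[0],p[1],32)])[0]-q,[0,0]).x.round(1))
```

```text
[-59.8 -90.5]
[-58.9  86.3]
[91.  84.8]
[ 87.7 -94.5]
top [ 84.3 -91. ]
top [84.9 89.9]
```

Margins are 30 mm or more on every side (board x from -60 to 91, y within ±95), and the cutter is clear of the mat at x = 179. The arm touches nothing, so I hand in.

```bash
python3 -c "
from cell import manip
print(manip.finish_job(),manip.current_t())"
```

```text
the job is handed in; nothing more can be done
the job is handed in; nothing more can be done
```

The job is handed in: by my last camera measurements the cutter stands upright on the marble about 28 mm clear of the mat edge, and the board lies flat on the mat with about 30 mm or more to spare on every side; the judge's verdict was not shown to me.

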